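# Bring the dish under the lamp and hold the imager's shutter open

## Task

With the shutter still closed, slide the imager's carriage by its blue fin until its white line is level with the red pointer on the deck, so that the dish is under the lamp, and let go of it there. Then pull the orange tab of the spring-return shutter out until its white line is level with the red pointer on the index rail, and finish still holding it there (it springs shut if let go). Leave the bottle, the jar and the green slide case where they are.

Things in the scene. Friction and masses are not known exactly. Their poses are not given: they have to be found in the camera images.
- imager: White microscope imager fixed to the bench, 200 mm (its x) by 380 mm (its y); black deck 90 mm above the bench. Origin: centre of its underside; -x side roughly faces the robot. The carriage runs along its y on the deck; the shutter comes out of its -y end, beside an aluminium index rail 14 mm wide, top 58 mm above the bench, centred at x = 34 mm and reaching out to y = -300 mm.
- carriage: Slate-grey plate on the deck, 100 mm (x) by 200 mm (y), top 103 mm above the bench, with a round dish fixed 120 mm to +y of its blue grip fin. Axes as the imager's; origin in its underside below the fin, 40 mm from its -y edge. Slides along y only, 180 mm of travel, about 2.5 N friction, stays where left. Starts to the -y side of its mark.
- carriage_line (a point): Centre of the top of the carriage's blue fin, 148 mm above the bench; the white index line crosses fin and plate here along x. The fin is 16 mm thick (x), 36 mm long (y), stands 45 mm above the plate, and has room for fingers on both x sides.
- stage_mark (a point): Tip of the red pointer on the deck at the carriage's +x side, top 100 mm above the bench (below the plate's top). Axes as the imager's. The carriage is placed when carriage_line has the same y as this tip along the imager's y axis. Its place along the imager differs at every start.
- lamp_head: Fixed white stand, 330 mm high, at the imager's +x edge; a black arm 56 mm wide reaches over the deck to a round lens 60 mm across, lower end 200 mm above the bench. Origin at bench level below the lens axis; axes as the imager's. The stage pointer belongs to it, 120 mm to -y of the lens, so the placed fin stands 120 mm to -y of the lens.
- shutter: Spring-return slide: steel blade 30 mm wide out of the imager's -y end, with an upright orange tab. Origin mid-tab at 58 mm above the bench; axes as the imager's. Slides along -y only, 65 mm of travel, starts closed; the spring pulls it shut with 3.6 N plus 1.2 N per 10 mm out. Closed, the tab's middle is 45 mm from the imager's end face, 34 mm from the dark guide on it.
- shutter_line (a point): Centre of the orange tab's top, 110 mm above the bench; its white index line lies here along x. The tab is 30 mm (x) by 16 mm thick (y), 54 to 110 mm above the bench; pinch it from above across x or y.
- shutter_mark: Red pointer 12 mm wide (y) on the index rail, 34 mm to +x of the shutter's centre line, top 62 mm above the bench. Origin on its centre line; axes as the imager's. The shutter is at its mark when shutter_line has the same y as this along the imager's y axis: 23 to 45 mm out from closed, different at every start.
- reagent_bottle: Loose amber bottle, 48 mm across, 95 mm high, behind the imager; origin under its base. Leave alone.
- slide_case: Loose lime-green slide case, 85 x 110 x 24 mm, behind the imager; origin under its base. Leave alone.
- gel_jar: Loose white jar with a blue cap, 48 mm across, 45 mm high, between robot and imager; origin under its base. Leave alone.

How it is judged:
By the outcome, as a careful person would: the job done as asked, in the order asked, and still so for the second after the job is handed in, while the arm keeps its last pose, push and grip.
It also fails if it takes over 48 s, if anything falls off the work surface, if the arm or the gripper's body presses on something with over 40 N, if the wrist force passes 120 N, or if a joint passes its speed limit or range.

## Robot

A 6-joint arm with a two-finger parallel gripper is mounted at the origin on the work surface. World frame = base frame: x ahead of the robot, y to its left, z up, the work surface at z = 0. Lengths are in m, angles in rad, forces in N, time in s.
With the tool pointing down it reaches from about 0.35 to 0.975 m from the base axis. Payload 4.9 kg.
Tool frame: the origin (TCP) lies at the very end of the fingers, on their centre line; the grasp point (between the pads) lies 19 mm behind it; z points along the fingers, y is the line along which they close (so a half turn about z gives the same grasp; the last joint's range is limited). The gripper opens to 85 mm and grips with 20 to 120 N. Pads are 22 mm wide; open, the fingers measure 114 mm over their backs; the gripper's body (76 mm by 85 mm) begins 54 mm behind the grasp point. The pads swing forward as they close: fully open they stand 13 mm farther back than shut.
Start: joints at [-1.321, 0.053, 1.613, -0, 1.476, -0.119], TCP at [0.225, -0.583, 0.231] pointing down, gripper open.
Joint ranges: [-3.01, 3.01], [-1.01, 2.22], [0.06, 2.58], [-1.02, 4.17], [0.09, 2.62], [-3.14, 3.14]. Speed limits (rad/s): [2.57, 2.57, 3.14, 3.14, 3.14, 3.14].

## Interface

Orientations are given as a unit quaternion [w, x, y, z].
In Python, from plant import manip gives the robot as it stands.
- The arm moves only by the tool send_rows, never from a script. Its argument "increments" is a list of rows, each an object of numbers: "claw": the closure, from -1 (fully open) to 1 (shut); "dx", "dy", "dz": the shift along the tool's x, y, z in units of 0.5 m (1.0 is 0.5 m); "yaw": the turn about the tool's z in units of 1.5 rad (1.0 is 1.5 rad). A call has 1 to 20 rows; each row is the pose to reach, as a shift and turn from the pose commanded when the call began, along the tool's axes at that moment; what a row does not reach only later rows make up. A row lasts 1/8 s, in which the tool goes at most 62.5 mm and 10.7 degrees, less where a joint would pass 70% of its speed; a pose out of reach is approached as far as the arm can. A call with a number of a shift or a turn outside -1 to 1 is refused whole. A call with a gripper value outside its range is refused whole. The fingers move at their own pace and stop on an object; the grip force is fixed at half the most. Time passes only in rows, so rows that repeat a pose let the fingers close. It gives the time, the measured TCP pose, the force, the opening and the grip force at its end, in the units of the state.
- manip.state(): the state, without advancing time (a new reading comes with each control period).
- manip.grab_frame(name): name is "scene" or "top"; returns the picture (384x512x3 uint8, red, green, blue); there is no depth.
- manip.camera_params(name): a dict with "camera_matrix" (3x3 intrinsics, pixels), "extrinsics" (4x4, takes a point from world to camera coordinates). Camera axes: x right, y down, z forward; pixel columns grow to the right and rows downward; lengths in m; the calibration is good to about 2 mm. A picture is of the moment at which its call begins. camera_params takes no time and is no camera call.
- manip.job_done(): hands the job in; it is judged then, once.
The state is a dict: "time": time; "joint_pos": joint angles; "joint_vel": joint speeds; "joint_efforts": joint torques, N m; "tool_pos": TCP position; "tool_rot": TCP orientation; "contact_force": force on the tool from outside, world axes, zero at the start; "ft_torque": the same for the moment, N m; "gripper_width": opening from 0.0 (shut) to 1.0 (fully open); "grasp_force": force on a finger pad.
Only numpy, scipy, OpenCV 4.12 (cv2) and the standard library are available. Lean on these libraries where they do the work, as an engineer would, in place of code of your own. Each camera call takes 0.05 s, during which the arm holds its last target. There are 200 camera calls.

## Working session

There is one attempt and no reset: what is moved stays moved. The work goes in short steps, Python scripts to look and compute and a tool call to move; the robot and the scene stay as the last step left them, time stands still between calls to the robot, and variables do not carry over. Pictures are saved under pics/ and viewed, at most 10 in all, crops included, and the job is handed in when it is done.

Besides the shell and the picture viewer there is one more tool, called after "Request:" as name([rows], argument=value, ...), one row to a line, values as JSON. send_rows: Moves the arm, as the interface text tells. Shifts and turns lie within -1 to 1; 1 stands for 0.5 m of shift or 1.5 rad of turn. Its arguments: {"type":"object","properties":{"increments":{"type":"array","items":{"type":"object","properties":{"claw":{"type":"number"},"dx":{"type":"number"},"dy":{"type":"number"},"dz":{"type":"number"},"yaw":{"type":"number"}}}}},"required":["increments"]}

```bash
mkdir -p pics; cat > h.py <<'E'
import numpy as np, cv2
from plant import manip
def snap(name,out,crop=None,k=1):
    im=manip.grab_frame(name)[:,:,::-1].copy()
    cv2.imwrite('pics/raw_'+out,im)
    if crop: x0,y0,x1,y1=crop; im=im[y0:y1,x0:x1]
    cv2.imwrite('pics/'+out,cv2.resize(im,None,fx=k,fy=k,interpolation=cv2.INTER_CUBIC))
def px2w(name,u,v,z):
    p=manip.camera_params(name);K=np.array(p['camera_matrix']);T=np.array(p['extrinsics'])
    R,t=T[:3,:3],T[:3,3];c=-R.T@t;d=R.T@np.linalg.solve(K,[u,v,1])
    return c+d*(z-c[2])/d[2]
def w2px(name,P):
    p=manip.camera_params(name);K=np.array(p['camera_matrix']);T=np.array(p['extrinsics'])
    q=K@(T[:3,:3]@np.array(P)+T[:3,3]);return q[:2]/q[2]
E
python3 - <<'E'
from h import *
a=manip.grab_frame('top')[:,:,::-1];b=manip.grab_frame('scene')[:,:,::-1]
cv2.imwrite('pics/t0.png',a);cv2.imwrite('pics/s0.png',b)
cv2.imwrite('pics/t0b.png',cv2.resize(a,(800,600),interpolation=cv2.INTER_CUBIC))
for n in('top','scene'):
    p=manip.camera_params(n);T=np.array(p['extrinsics']);print(n,np.round(p['camera_matrix'],1).tolist(),np.round(-T[:3,:3].T@T[:3,3],3),np.round(T[:3,:3],2).tolist())
s=manip.state();print(s['time'],s['tool_pos'],s['tool_rot'],s['gripper_width'])
E
```

```text
top [[441.6, 0.0, 256.2], [0.0, 441.6, 195.1], [0.0, 0.0, 1.0]] [0.427 0.014 0.896] [[0.01, -1.0, 0.02], [-0.98, -0.01, -0.19], [0.19, -0.01, -0.98]]
scene [[418.6, 0.0, 252.9], [0.0, 418.6, 191.4], [0.0, 0.0, 1.0]] [0.971 0.383 0.901] [[-0.7, 0.72, 0.01], [0.59, 0.59, -0.55], [-0.4, -0.37, -0.84]]
0.1 [ 0.22514761 -0.58242709  0.23019045] [-9.28943111e-04  9.83047254e-01  1.83350020e-01 -6.37248757e-05] 0.9975059942257054
```

View pics/t0b.png

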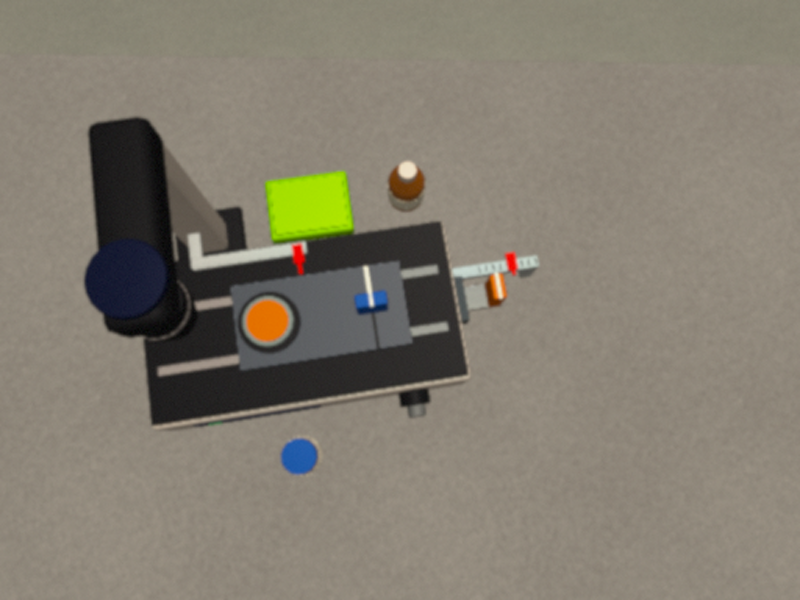

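View pics/s0.png

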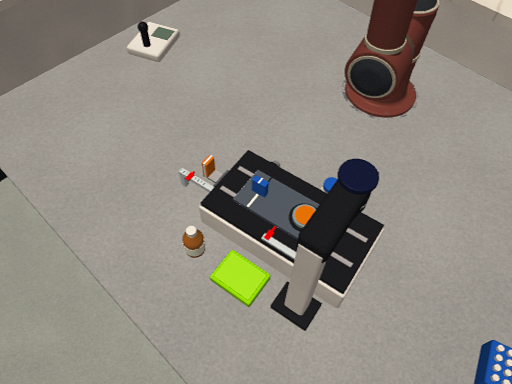

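The top view shows the deck spanning roughly (150–465, 225–425) of the 800-px picture. The blue fin is at (371,301), the stage pointer at (299,260), the orange tab at (497,288) and the rail pointer at (512,263). The scene view shows the same layout from behind. I'll enlarge both.

```bash
python3 - <<'E'
import cv2
a=cv2.imread('pics/t0.png');b=cv2.imread('pics/s0.png')
c=a[140:260,170:350]; cv2.imwrite('pics/t1.png',cv2.resize(c,(720,480),interpolation=cv2.INTER_CUBIC))
d=b[145:265,160:320]; cv2.imwrite('pics/s1.png',cv2.resize(d,(800,600),interpolation=cv2.INTER_CUBIC))
E
```

```text
(no output)
```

View pics/t1.png

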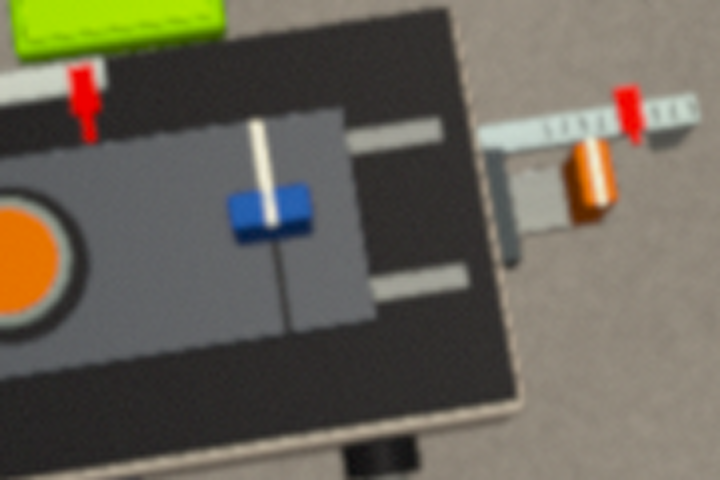

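View pics/s1.png

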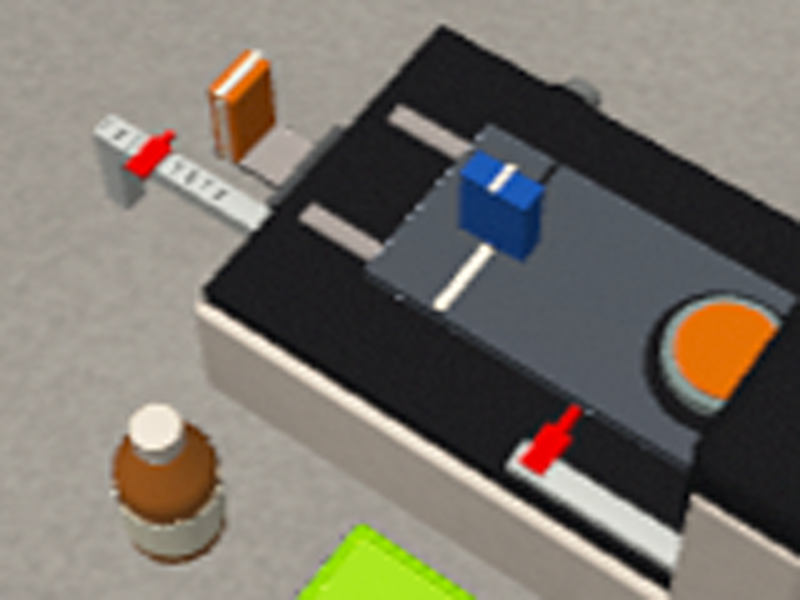

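Crop readings:

| Point | Top crop | Scene crop |
|---|---|---|
| Fin top centre | (269,207) | (502,179) |
| Stage tip | (91,143) | (577,408) |
| Tab line ends | (590,140)–(602,206) | (258,52)–(216,93) |
| Rail pointer tip | (637,143) | (173,134) |

In the top crop, the deck's -y edge runs from (448,10) to (520,403).

```bash
cat >> h.py <<'E'
T=lambda x,y,z:px2w('top',170+x/4,140+y/4,z)
S=lambda x,y,z:px2w('scene',160+x/5,145+y/5,z)
E
python3 - <<'E'
from h import *
np.set_printoptions(precision=4,suppress=True)
c1,c2=T(448,10,.09),T(520,403,.09)
print('deck corners',c1,c2,np.linalg.norm(c1-c2))
s1,s2=S(443,27,.09),S(203,292,.09); print('scene corners',s2,s1,np.linalg.norm(s1-s2))
def yaw(p,q): d=(p-q)[:2]; return np.arctan2(d[1],d[0])
print('yaw',yaw(c1,c2),yaw(s2,s1),'carriage edge',yaw(T(342,108,.103),T(375,320,.103)),'line',yaw(T(257,120,.103),T(288,328,.103)))
pts={'fin':(T(269,207,.148),S(502,179,.148)),'stage':(T(91,143,.1),S(577,408,.1)),'linend':(T(256,120,.103),S(438,307,.103)),
'tab':(T(596,173,.11),S(237,73,.11)),'rail':(T(637,143,.062),S(173,134,.062)),'railbase':(T(626,90,.062),S(140,170,.062))}
for th in (yaw(c1,c2),yaw(s2,s1)):
  R=np.array([[np.cos(th),np.sin(th)],[-np.sin(th),np.cos(th)]])
  o1=(c1+c2)[:2]/2
  for k,(a,b) in pts.items(): print(k,a,b,'imager',R@(a[:2]-o1),R@(b[:2]-o1))
E
```

```text
deck corners [ 0.6825 -0.0458  0.09  ] [ 0.4962 -0.0778  0.09  ] 0.189029642831748
scene corners [ 0.6886 -0.0416  0.09  ] [ 0.5022 -0.0722  0.09  ] 0.18890677228536557
yaw 0.16992699651652804 0.16276847491303598 carriage edge 0.15639241997642694 line 0.15893713162551773
fin [0.5748 0.0362 0.148 ] [0.5781 0.0382 0.148 ] imager [0.0023 0.0991] [0.0058 0.1005]
stage [0.6136 0.1201 0.1   ] [0.6176 0.1229 0.1   ] imager [0.0547 0.1752] [0.059  0.1772]
linend [0.6246 0.0441 0.103 ] [0.6249 0.0453 0.103 ] imager [0.0526 0.0984] [0.0531 0.0995]
tab [ 0.5995 -0.1115  0.11  ] [ 0.6026 -0.1108  0.11  ] imager [ 0.0016 -0.0507] [ 0.0048 -0.0505]
rail [ 0.6251 -0.1395  0.062 ] [ 0.628  -0.1351  0.062 ] imager [ 0.0221 -0.0826] [ 0.0257 -0.0788]
railbase [ 0.6516 -0.1347  0.062 ] [ 0.6537 -0.1302  0.062 ] imager [ 0.049  -0.0824] [ 0.0519 -0.0783]
fin [0.5748 0.0362 0.148 ] [0.5781 0.0382 0.148 ] imager [0.0015 0.0991] [0.0051 0.1005]
stage [0.6136 0.1201 0.1   ] [0.6176 0.1229 0.1   ] imager [0.0534 0.1756] [0.0578 0.1776]
linend [0.6246 0.0441 0.103 ] [0.6249 0.0453 0.103 ] imager [0.0519 0.0988] [0.0524 0.0999]
tab [ 0.5995 -0.1115  0.11  ] [ 0.6026 -0.1108  0.11  ] imager [ 0.0019 -0.0507] [ 0.0051 -0.0505]
rail [ 0.6251 -0.1395  0.062 ] [ 0.628  -0.1351  0.062 ] imager [ 0.0227 -0.0825] [ 0.0263 -0.0786]
railbase [ 0.6516 -0.1347  0.062 ] [ 0.6537 -0.1302  0.062 ] imager [ 0.0496 -0.0821] [ 0.0524 -0.0779]
```

```bash
cat >> h.py <<'E'
from scipy.spatial.transform import Rotation as Ro
def go(P,th=None):
    s=manip.state();q=s['tool_rot'];R=Ro.from_quat([q[1],q[2],q[3],q[0]]).as_matrix()
    d=R.T@(np.array(P)-s['tool_pos'])/.5
    y=R[:,1];a=np.arctan2(y[1],y[0])
    print('t',round(s['time'],2),'pos',np.round(s['tool_pos'],4),'ang',round(a,4),'F',np.round(s['contact_force'],1),'d',np.round(d,4),'yaw',None if th is None else round(-(th-a)/1.5,4),'w',round(s['gripper_width'],3))
E
python3 -c "
from h import *
go([.5765,.037,.21],.16)"
```

```text
t 0.1 pos [ 0.2251 -0.5824  0.2302] ang -1.202 F [0.8 0.3 0.9] d [ 1.102  -0.9022  0.0423] yaw -0.908 w 0.998
```

Request:
send_rows([
  {"dx":0.06,"dy":-0.05,"dz":0,"yaw":-0.05,"claw":-1},
  {"dx":0.14,"dy":-0.12,"dz":0,"yaw":-0.12,"claw":-1},
  {"dx":0.23,"dy":-0.19,"dz":0,"yaw":-0.2,"claw":-1},
  {"dx":0.32,"dy":-0.26,"dz":0,"yaw":-0.28,"claw":-1},
  {"dx":0.41,"dy":-0.33,"dz":0,"yaw":-0.36,"claw":-1},
  {"dx":0.48,"dy":-0.4,"dz":0,"yaw":-0.42,"claw":-1},
  {"dx":0.55,"dy":-0.45,"dz":0,"yaw":-0.45,"claw":-1},
  {"dx":0.55,"dy":-0.45,"dz":0,"yaw":-0.45,"claw":-1},
])

```text
time: 1.1
tool_pos: [0.4015, -0.2718, 0.2309]
tool_rot: [-0.0, 0.866, 0.5, 0.0]
contact_force: [-0.7, -0.4, 0.3]
gripper_width: 0.999
grasp_force: 0.0
```

```bash
python3 -c "
from h import *
go([.5765,.037,.21],.16)"
```

```text
t 1.1 pos [ 0.4015 -0.2718  0.2309] ang -0.5228 F [-0.7 -0.4  0.3] d [ 0.7099 -0.0051  0.042 ] yaw -0.4552 w 0.999
```

Request:
send_rows([
  {"dx":0.08,"yaw":-0.05,"claw":-1},
  {"dx":0.18,"dy":-0.001,"yaw":-0.13,"claw":-1},
  {"dx":0.29,"dy":-0.002,"yaw":-0.21,"claw":-1},
  {"dx":0.4,"dy":-0.003,"dz":0.01,"yaw":-0.29,"claw":-1},
  {"dx":0.51,"dy":-0.004,"dz":0.02,"yaw":-0.37,"claw":-1},
  {"dx":0.61,"dy":-0.005,"dz":0.03,"yaw":-0.43,"claw":-1},
  {"dx":0.68,"dy":-0.005,"dz":0.04,"yaw":-0.455,"claw":-1},
  {"dx":0.71,"dy":-0.005,"dz":0.042,"yaw":-0.455,"claw":-1},
  {"dx":0.71,"dy":-0.005,"dz":0.042,"yaw":-0.455,"claw":-1},
])

```text
invalid input
```

```bash
python3 -c "
from h import *
go([.5765,.037,.116],.16); snap('scene','s2.png',(150,100,350,250),4)"
```

```text
t 1.1 pos [ 0.4015 -0.2718  0.2309] ang -0.5228 F [-0.7 -0.4  0.3] d [ 0.7098 -0.005   0.23  ] yaw -0.4552 w 0.999
```

View pics/s2.png

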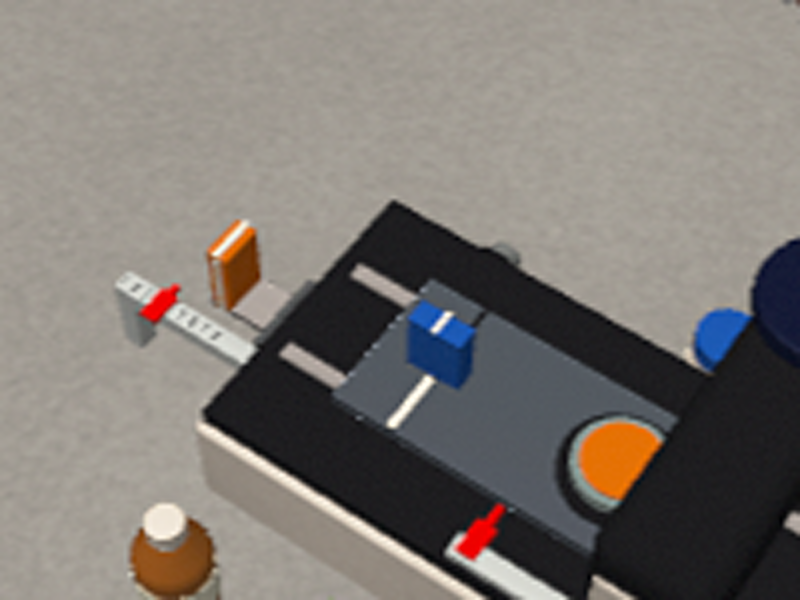

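The call was refused because some rows left out fields, so the arm hasn't moved. The picture shows the scene unchanged, with the fin top at about (440,320). I'm resending with every field filled in.

Request:
send_rows([
  {"dx":0.08,"dy":0,"dz":0,"yaw":-0.05,"claw":-1},
  {"dx":0.18,"dy":-0.001,"dz":0,"yaw":-0.13,"claw":-1},
  {"dx":0.29,"dy":-0.002,"dz":0,"yaw":-0.21,"claw":-1},
  {"dx":0.4,"dy":-0.003,"dz":0.01,"yaw":-0.29,"claw":-1},
  {"dx":0.51,"dy":-0.004,"dz":0.02,"yaw":-0.37,"claw":-1},
  {"dx":0.61,"dy":-0.005,"dz":0.03,"yaw":-0.43,"claw":-1},
  {"dx":0.68,"dy":-0.005,"dz":0.04,"yaw":-0.455,"claw":-1},
  {"dx":0.71,"dy":-0.005,"dz":0.042,"yaw":-0.455,"claw":-1},
  {"dx":0.71,"dy":-0.005,"dz":0.042,"yaw":-0.455,"claw":-1},
])

```text
time: 2.28
tool_pos: [0.5772, 0.0334, 0.2099]
tool_rot: [-0.0, 0.65, 0.76, -0.001]
contact_force: [-0.4, -0.5, 0.6]
gripper_width: 1.0
grasp_force: 0.0
```

```bash
python3 -c "
from h import *
go([.5765,.037,.116],.16); snap('scene','s3.png',(180,100,320,205),5)"
```

```text
t 2.27 pos [0.5772 0.0334 0.2099] ang 0.1548 F [-0.4 -0.5  0.6] d [ 0.0073 -0.      0.1879] yaw -0.0035 w 1.0
```

View pics/s3.png

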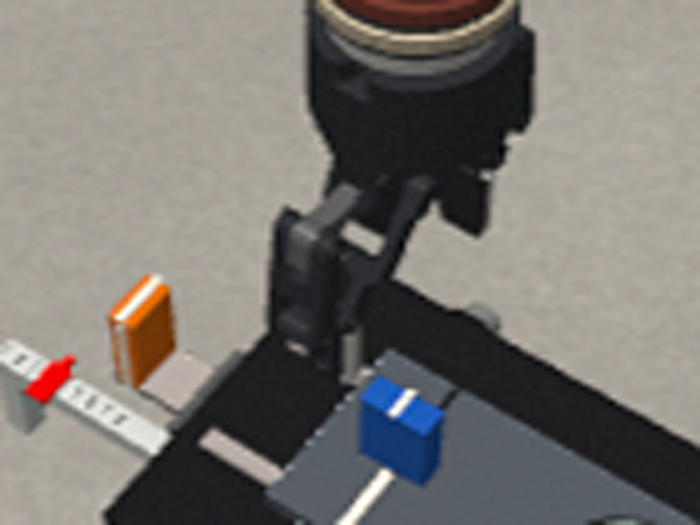

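The fingers are open and spread along x above the fin. The fin top is at about (402,404). Descending and gripping.

Request:
send_rows([
  {"dx":0.004,"dy":0,"dz":0.05,"yaw":-0.003,"claw":-1},
  {"dx":0.006,"dy":0,"dz":0.1,"yaw":-0.003,"claw":-1},
  {"dx":0.006,"dy":0,"dz":0.15,"yaw":-0.003,"claw":-1},
  {"dx":0.006,"dy":0,"dz":0.18,"yaw":-0.003,"claw":-1},
  {"dx":0.006,"dy":0,"dz":0.188,"yaw":-0.003,"claw":-1},
  {"dx":0.006,"dy":0,"dz":0.188,"yaw":-0.003,"claw":0},
  {"dx":0.006,"dy":0,"dz":0.188,"yaw":-0.003,"claw":0.4},
  {"dx":0.006,"dy":0,"dz":0.188,"yaw":-0.003,"claw":1},
  {"dx":0.006,"dy":0,"dz":0.188,"yaw":-0.003,"claw":1},
  {"dx":0.006,"dy":0,"dz":0.188,"yaw":-0.003,"claw":1},
  {"dx":0.006,"dy":0,"dz":0.188,"yaw":-0.003,"claw":1},
])

```text
time: 3.7
tool_pos: [0.5764, 0.0371, 0.1171]
tool_rot: [-0.0, 0.648, 0.762, -0.0]
contact_force: [-4.7, -0.3, 5.6]
gripper_width: 0.177
grasp_force: 61.3
```

```bash
python3 -c "
from h import *
t=.16;P=manip.state()['tool_pos']
go(P+.077*np.array([-np.sin(t),np.cos(t),0]),.16)"
```

```text
t 3.7 pos [0.5764 0.0371 0.1171] ang 0.1606 F [-4.7 -0.3  5.6] d [ 1.54e-01  1.00e-04 -0.00e+00] yaw 0.0004 w 0.177
```

Request:
send_rows([
  {"dx":0.01,"dy":0,"dz":0,"yaw":0,"claw":1},
  {"dx":0.03,"dy":0,"dz":0,"yaw":0,"claw":1},
  {"dx":0.05,"dy":0,"dz":0,"yaw":0,"claw":1},
  {"dx":0.07,"dy":0,"dz":0,"yaw":0,"claw":1},
  {"dx":0.09,"dy":0,"dz":0,"yaw":0,"claw":1},
  {"dx":0.11,"dy":0,"dz":0,"yaw":0,"claw":1},
  {"dx":0.13,"dy":0,"dz":0,"yaw":0,"claw":1},
  {"dx":0.145,"dy":0,"dz":0,"yaw":0,"claw":1},
  {"dx":0.154,"dy":0,"dz":0,"yaw":0,"claw":1},
  {"dx":0.154,"dy":0,"dz":0,"yaw":0,"claw":1},
  {"dx":0.154,"dy":0,"dz":0,"yaw":0,"claw":1},
])

```text
time: 5.08
tool_pos: [0.5637, 0.1132, 0.117]
tool_rot: [-0.001, 0.648, 0.762, -0.001]
contact_force: [-6.2, -1.0, 7.2]
gripper_width: 0.178
grasp_force: 61.6
```

```bash
python3 -c "
from h import *
go([.6,.1,.1],.16)
a=manip.grab_frame('scene')[:,:,::-1];b=manip.grab_frame('top')[:,:,::-1]
cv2.imwrite('pics/s4.png',a);cv2.imwrite('pics/t4.png',b)
c=cv2.resize(a[170:255,220:300],None,fx=7,fy=7,interpolation=cv2.INTER_CUBIC)[:595,:400+160]
d=cv2.resize(b[140:240,160:200],None,fx=6,fy=6,interpolation=cv2.INTER_CUBIC)
o=np.zeros((600,800,3),np.uint8);o[:595,:560]=c;o[:600,560:800]=d
cv2.imwrite('pics/c4.png',o)"
```

```text
t 5.08 pos [0.5637 0.1132 0.117 ] ang 0.1608 F [-6.2 -1.   7.2] d [-0.0377  0.0675  0.034 ] yaw 0.0005 w 0.178
```

View pics/c4.png

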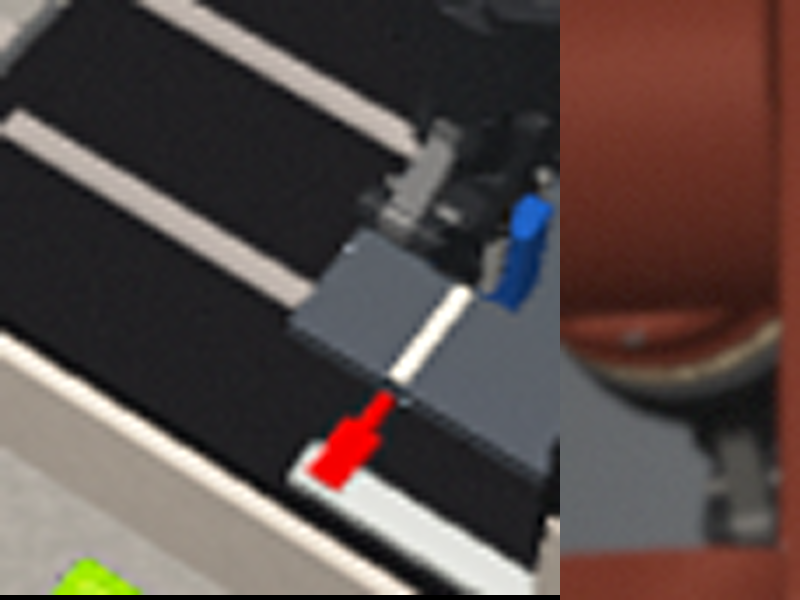

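The white line's near end is at (398,379) and its far end at (462,290). The red tip is at (391,396) in the 7x scene crop. Comparing the two:

```bash
python3 -c "
from h import *
f=lambda x,y,z:px2w('scene',220+x/7,170+y/7,z)[:2]
t=.161;e=np.array([-np.sin(t),np.cos(t)])
for n,p in dict(l0=f(398,379,.103),l1=f(462,290,.103),tip=f(391,396,.1),base=f(330,470,.1)).items(): print(n,np.round(p,4),round(float(p@e)*1e3,2))"
```

```text
l0 [0.6122 0.122 ] 22.28
l1 [0.5743 0.1148] 21.24
tip [0.6168 0.1235] 23.04
base [0.6488 0.1276] 21.91
```

The carriage is level within about 0.5 mm. I'll release, lift, and go above the tab.

Request:
send_rows([
  {"dx":0,"dy":0,"dz":0,"yaw":0,"claw":0.4},
  {"dx":0,"dy":0,"dz":0,"yaw":0,"claw":0},
  {"dx":0,"dy":0,"dz":0,"yaw":0,"claw":-0.5},
  {"dx":0,"dy":0,"dz":0,"yaw":0,"claw":-1},
  {"dx":0,"dy":0,"dz":0,"yaw":0,"claw":-1},
  {"dx":0,"dy":0,"dz":-0.04,"yaw":0,"claw":-1},
  {"dx":0,"dy":0,"dz":-0.1,"yaw":0,"claw":-1},
  {"dx":0,"dy":0,"dz":-0.16,"yaw":0,"claw":-1},
  {"dx":-0.03,"dy":0,"dz":-0.2,"yaw":0,"claw":-1},
  {"dx":-0.1,"dy":0,"dz":-0.2,"yaw":0,"claw":-1},
  {"dx":-0.18,"dy":0,"dz":-0.2,"yaw":0,"claw":-1},
  {"dx":-0.26,"dy":0,"dz":-0.2,"yaw":0,"claw":-1},
  {"dx":-0.34,"dy":0,"dz":-0.2,"yaw":0,"claw":-1},
  {"dx":-0.41,"dy":0.001,"dz":-0.2,"yaw":0,"claw":-1},
  {"dx":-0.455,"dy":0.002,"dz":-0.2,"yaw":0,"claw":-1},
  {"dx":-0.455,"dy":0.002,"dz":-0.2,"yaw":0,"claw":-1},
  {"dx":-0.455,"dy":0.002,"dz":-0.2,"yaw":0,"claw":-1},
])

```text
time: 7.3
tool_pos: [0.6015, -0.1108, 0.2163]
tool_rot: [-0.0, 0.648, 0.761, 0.0]
contact_force: [-0.5, 0.2, 0.3]
gripper_width: 1.003
grasp_force: 0.0
```

```bash
python3 -c "
from h import *
go([.601,-.1112,.078],.161)
a=manip.grab_frame('scene')[:,:,::-1];b=manip.grab_frame('top')[:,:,::-1]
cv2.imwrite('pics/s5.png',a);cv2.imwrite('pics/t5.png',b)
c=cv2.resize(a[160:245,220:300],None,fx=7,fy=7,interpolation=cv2.INTER_CUBIC)
d=cv2.resize(b[145:245,170:210],None,fx=6,fy=6,interpolation=cv2.INTER_CUBIC)
o=np.zeros((600,800,3),np.uint8);o[:595,:560]=c;o[:600,560:800]=d
cv2.imwrite('pics/c5.png',o)"
```

```text
t 7.3 pos [ 0.6015 -0.1108  0.2163] ang 0.1604 F [-0.5  0.2  0.3] d [-0.0008 -0.001   0.2767] yaw -0.0004 w 1.003
```

View pics/c5.png

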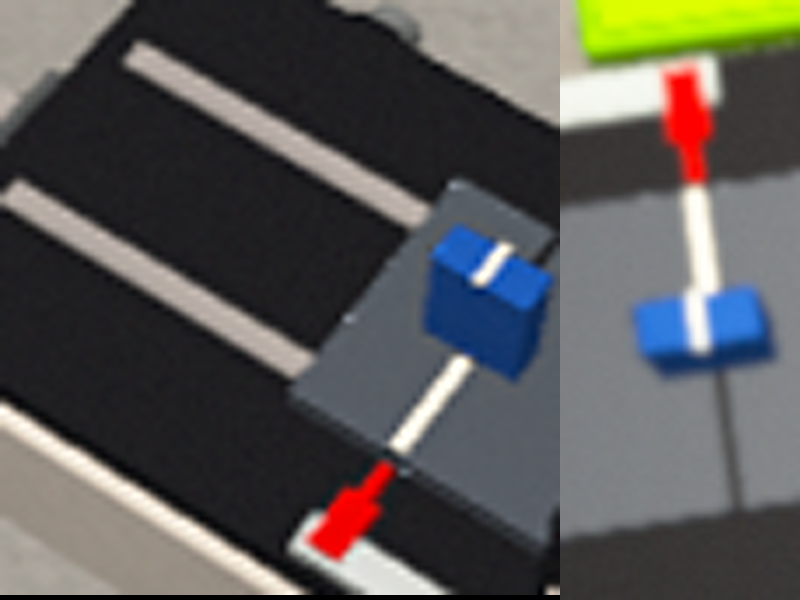

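The line and the stage pointer are collinear in both views: top-view line end (694,190) against tip (696,182), and the scene view agrees. Next I'll refine the shutter distance from the red and white pixels in the raw pictures.

```bash
python3 - <<'E'
from h import *
t=.161;e=np.array([-np.sin(t),np.cos(t)]);ex=np.array([np.cos(t),np.sin(t)])
for n,f,box in (('top','pics/t0.png',(312,155,348,182)),('scene','pics/s0.png',(175,150,215,190)),('scene','pics/raw_s2.png',(175,150,215,190))):
    im=cv2.imread(f).astype(float);x0,y0,x1,y1=box;c=im[y0:y1,x0:x1];B,G,R=c.transpose(2,0,1)
    v,u=np.mgrid[y0:y1,x0:x1]
    w=np.clip(R-np.maximum(G,B)-40,0,None)*(np.abs(G-B)<30)*(R>120)
    # bins along imager x
    P=np.array([px2w(n,a,b,.062)[:2] for a,b in zip(u.ravel(),v.ravel())]);X=P@ex*1e3;Y=P@e*1e3;W=w.ravel()
    print(n,'pointer pix',(W>60).sum(),'u,v',np.round([(W*u.ravel()).sum()/W.sum(),(W*v.ravel()).sum()/W.sum()],2),'Y',round((W*Y).sum()/W.sum(),2),'X',round((W*X).sum()/W.sum(),2))
    for a in range(int(X[W>60].min()),int(X[W>60].max())+1,5):
        m=(X>=a)&(X<a+5);print('  X',a,'Y',round((W[m]*Y[m]).sum()/max(W[m].sum(),1),2),'w',int(W[m].sum()), 'rng',np.round([Y[m&(W>60)].min(initial=999),Y[m&(W>60)].max(initial=-999)],1))
    w=(np.min(c,2)>180)*1.0; w*= cv2.dilate(((R-B>80)&(G-B>20)).astype(np.uint8),np.ones((3,3)))
    W=np.ravel(w*(np.min(c,2)-170));P=np.array([px2w(n,a,b,.11)[:2] for a,b in zip(u.ravel(),v.ravel())]);X=P@ex*1e3;Y=P@e*1e3
    print('  tab line Y',round((W*Y).sum()/W.sum(),2),'X',round((W*X).sum()/W.sum(),2),'n',(W>0).sum())
E
```

```text
top pointer pix 75 u,v [327.   167.34] Y -236.62 X 611.9
  X 596 Y -236.6 w 939 rng [-238.4 -234.5]
  X 601 Y -236.6 w 1876 rng [-241.4 -231.4]
  X 606 Y -236.62 w 2659 rng [-242.2 -231.8]
  X 611 Y -236.49 w 2376 rng [-241.4 -230.9]
  X 616 Y -236.89 w 2693 rng [-242.1 -231.7]
  X 621 Y -236.31 w 1481 rng [-242.5 -230.5]
  tab line Y -206.0 X 584.16 n 12Traceback (most recent call last):
  File "<stdin>", line 8, in <module>
  File "h.py", line 9, in px2w
    p=manip.camera_params(name);K=np.array(p['camera_matrix']);T=np.array(p['extrinsics'])
ValueError: time passes only in moves, steps and waits
```

```bash
sed -i '1a from functools import lru_cache' h.py; python3 - <<'E'
s=open('h.py').read().replace("p=manip.camera_params(name)","p=cp(name)").replace("def snap","@lru_cache\ndef cp(n): return manip.camera_params(n)\ndef snap",1)
open('h.py','w').write(s)
E
python3 - <<'E'
from h import *
t=.161;e=np.array([-np.sin(t),np.cos(t)]);ex=np.array([np.cos(t),np.sin(t)])
for n,f,box in (('scene','pics/s0.png',(175,150,215,190)),('scene','pics/raw_s2.png',(175,150,215,190))):
    im=cv2.imread(f).astype(float);x0,y0,x1,y1=box;c=im[y0:y1,x0:x1];B,G,R=c.transpose(2,0,1)
    v,u=np.mgrid[y0:y1,x0:x1]
    w=np.clip(R-np.maximum(G,B)-40,0,None)*(np.abs(G-B)<30)*(R>120)
    P=np.array([px2w(n,a,b,.062)[:2] for a,b in zip(u.ravel(),v.ravel())]);X=P@ex*1e3;Y=P@e*1e3;W=w.ravel()
    for a in range(590,640,5):
        m=(X>=a)&(X<a+5);print('  X',a,'Y',round((W[m]*Y[m]).sum()/max(W[m].sum(),1),2),'w',int(W[m].sum()), 'rng',np.round([Y[m&(W>60)].min(initial=999),Y[m&(W>60)].max(initial=-999)],1))
    w=(np.min(c,2)>180)*1.0; w*= cv2.dilate(((R-B>80)&(G-B>20)).astype(np.uint8),np.ones((3,3)))
    W=np.ravel(w*(np.min(c,2)-170));P=np.array([px2w(n,a,b,.11)[:2] for a,b in zip(u.ravel(),v.ravel())]);X=P@ex*1e3;Y=P@e*1e3
    print('  tab line Y',round((W*Y).sum()/W.sum(),2),'X',round((W*X).sum()/W.sum(),2),'n',(W>0).sum())
E
```

```text
X 590 Y -212.98 w 3 rng [ 999. -999.]
  X 595 Y -237.06 w 302 rng [-238.7 -234.8]
  X 600 Y -237.33 w 812 rng [-240.8 -234.9]
  X 605 Y -236.9 w 1701 rng [-242.9 -231. ]
  X 610 Y -236.59 w 1408 rng [-242.9 -231.1]
  X 615 Y -236.67 w 1649 rng [-241.  -231.2]
  X 620 Y -236.9 w 1702 rng [-243.1 -231.3]
  X 625 Y -236.4 w 379 rng [-241.1 -235.3]
  X 630 Y 0.0 w 0 rng [ 999. -999.]
  X 635 Y 0.0 w 0 rng [ 999. -999.]
  tab line Y -206.84 X 578.04 n 16
  X 590 Y -212.98 w 3 rng [ 999. -999.]
  X 595 Y -237.07 w 306 rng [-238.7 -234.8]
  X 600 Y -237.31 w 813 rng [-240.8 -234.9]
  X 605 Y -236.89 w 1701 rng [-242.9 -231. ]
  X 610 Y -236.59 w 1410 rng [-242.9 -231.1]
  X 615 Y -236.65 w 1655 rng [-241.  -231.2]
  X 620 Y -236.9 w 1701 rng [-243.1 -231.3]
  X 625 Y -236.42 w 385 rng [-241.1 -235.3]
  X 630 Y 0.0 w 0 rng [ 999. -999.]
  X 635 Y 0.0 w 0 rng [ 999. -999.]
  tab line Y -206.84 X 578.03 n 16
```

The pull comes to about 30.3 mm (30.6 from the top camera, 30.0 from the scene camera). Descending and gripping the tab across x.

Request:
send_rows([
  {"dx":-0.001,"dy":0.001,"dz":0.06,"yaw":0,"claw":-1},
  {"dx":-0.001,"dy":0.001,"dz":0.12,"yaw":0,"claw":-1},
  {"dx":-0.001,"dy":0.001,"dz":0.18,"yaw":0,"claw":-1},
  {"dx":-0.001,"dy":0.001,"dz":0.23,"yaw":0,"claw":-1},
  {"dx":-0.001,"dy":0.001,"dz":0.26,"yaw":0,"claw":-1},
  {"dx":-0.001,"dy":0.001,"dz":0.275,"yaw":0,"claw":-1},
  {"dx":-0.001,"dy":0.001,"dz":0.275,"yaw":0,"claw":-0.3},
  {"dx":-0.001,"dy":0.001,"dz":0.275,"yaw":0,"claw":0.1},
  {"dx":-0.001,"dy":0.001,"dz":0.275,"yaw":0,"claw":1},
  {"dx":-0.001,"dy":0.001,"dz":0.275,"yaw":0,"claw":1},
  {"dx":-0.001,"dy":0.001,"dz":0.275,"yaw":0,"claw":1},
  {"dx":-0.001,"dy":0.001,"dz":0.275,"yaw":0,"claw":1},
])

```text
time: 8.9
tool_pos: [0.6014, -0.1122, 0.0803]
tool_rot: [-0.001, 0.648, 0.761, -0.001]
contact_force: [-7.3, -0.6, 7.5]
gripper_width: 0.339
grasp_force: 61.6
```

```bash
python3 -c "
from h import *
t=.161;P=manip.state()['tool_pos']
print(P)
go(P-.0303*np.array([-np.sin(t),np.cos(t),0]),.161)"
```

```text
[ 0.60144404 -0.11217002  0.08028608]
t 8.9 pos [ 0.6014 -0.1122  0.0803] ang 0.1604 F [-7.3 -0.6  7.5] d [-0.0606  0.      0.    ] yaw -0.0004 w 0.339
```

Request:
send_rows([
  {"dx":-0.005,"dy":0,"dz":0,"yaw":0,"claw":1},
  {"dx":-0.015,"dy":0,"dz":0,"yaw":0,"claw":1},
  {"dx":-0.025,"dy":0,"dz":0,"yaw":0,"claw":1},
  {"dx":-0.035,"dy":0,"dz":0,"yaw":0,"claw":1},
  {"dx":-0.045,"dy":0,"dz":0,"yaw":0,"claw":1},
  {"dx":-0.055,"dy":0,"dz":0,"yaw":0,"claw":1},
  {"dx":-0.061,"dy":0,"dz":0,"yaw":0,"claw":1},
  {"dx":-0.061,"dy":0,"dz":0,"yaw":0,"claw":1},
  {"dx":-0.061,"dy":0,"dz":0,"yaw":0,"claw":1},
])

```text
time: 10.02
tool_pos: [0.6062, -0.1406, 0.0803]
tool_rot: [-0.002, 0.648, 0.762, 0.0]
contact_force: [-6.7, 6.0, 8.3]
gripper_width: 0.338
grasp_force: 61.7
```

```bash
python3 -c "
from h import *
t=.161;e=np.array([-np.sin(t),np.cos(t),0]);s=manip.state()
print('pulled mm',1e3*(s['tool_pos']-[0.60144,-0.11217,0.08029])@e,s['gripper_width'],s['grasp_force'],s['contact_force'],s['time'])
a=manip.grab_frame('scene')[:,:,::-1];b=manip.grab_frame('top')[:,:,::-1]
cv2.imwrite('pics/s6.png',a);cv2.imwrite('pics/t6.png',b)
c=cv2.resize(a[145:205,165:225],None,fx=7,fy=7,interpolation=cv2.INTER_CUBIC)
d=cv2.resize(b[145:205,310:360],None,fx=7,fy=7,interpolation=cv2.INTER_CUBIC)
cv2.imwrite('pics/c6.png',np.hstack([c,d]))"
```

```text
pulled mm -28.816738653945627 0.3383192644519696 61.707993149757385 [-6.67244888  5.95190846  8.32844761] 10.025
```

View pics/c6.png

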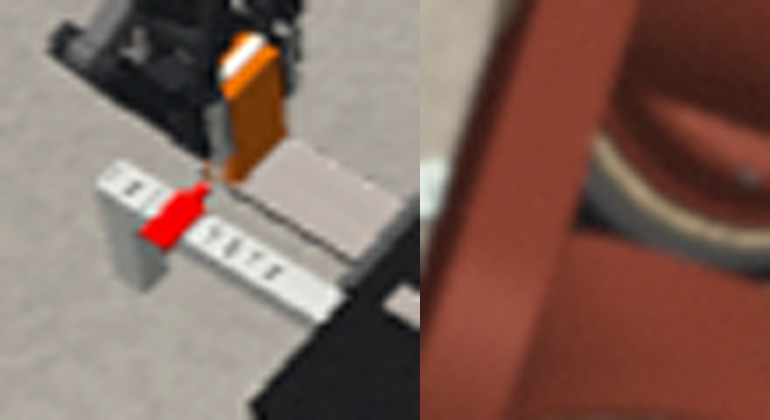

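The scene view shows the tab held, with its line from (224,76) to (262,40). The rail pointer tip is at (208,188) and the pointer's centre at about (177,217).

```bash
python3 -c "
from h import *
t=.161;e=np.array([-np.sin(t),np.cos(t)]);ex=np.array([np.cos(t),np.sin(t)])
for p,z in (((224,76),.11),((243,58),.11),((262,40),.11),((208,188),.062),((177,217),.062)):
  q=px2w('scene',165+p[0]/7,145+p[1]/7,z)[:2];print(p,1e3*q@ex,1e3*q@e)
im=cv2.imread('pics/s6.png').astype(float);c=im[145:162,193:210];B,G,R=c.transpose(2,0,1);v,u=np.mgrid[145:162,193:210]
m=np.min(c,2)>180;print(m.sum());w=np.min(c,2)[m]-170
U,V=(w*u[m]).sum()/w.sum(),(w*v[m]).sum()/w.sum();q=px2w('scene',U,V,.11)[:2];print(U,V,1e3*q@ex,1e3*q@e)
"
```

```text
(224, 76) 582.655702136367 -233.07126531444786
(243, 58) 572.8081523370676 -232.7345983386795
(262, 40) 562.873740417101 -232.39496173005134
(208, 188) 598.2279362661271 -233.64799175793422
(177, 217) 614.2297619827943 -234.49703429185914
10
198.96964586846542 152.55143338954468 572.1011812227458 -235.59719609892787
```

All three estimates put the line 1.3–1.5 mm short, because the arm gives slightly under the spring. I'll add 1.5 mm.

Request:
send_rows([
  {"dx":-0.0015,"dy":0,"dz":0,"yaw":0,"claw":1},
  {"dx":-0.003,"dy":0,"dz":0,"yaw":0,"claw":1},
  {"dx":-0.003,"dy":0,"dz":0,"yaw":0,"claw":1},
  {"dx":-0.003,"dy":0,"dz":0,"yaw":0,"claw":1},
  {"dx":-0.003,"dy":0,"dz":0,"yaw":0,"claw":1},
])

```text
time: 10.75
tool_pos: [0.6064, -0.1419, 0.0803]
tool_rot: [-0.002, 0.648, 0.762, 0.0]
contact_force: [-7.2, 5.8, 8.6]
gripper_width: 0.339
grasp_force: 61.7
```

```bash
python3 -c "
from h import *
t=.161;e=np.array([-np.sin(t),np.cos(t),0]);ex=np.array([np.cos(t),np.sin(t)]);s=manip.state()
print('pulled mm',1e3*(s['tool_pos']-[0.60144,-0.11217,0.08029])@e,s['gripper_width'],s['grasp_force'],s['contact_force'],s['time'])
im=manip.grab_frame('scene')[:,:,::-1];cv2.imwrite('pics/s7.png',im);im=im.astype(float)
c=im[145:162,193:210];v,u=np.mgrid[145:162,193:210]
m=np.min(c,2)>180;w=np.min(c,2)[m]-170
U,V=(w*u[m]).sum()/w.sum(),(w*v[m]).sum()/w.sum();q=px2w('scene',U,V,.11)[:2];print(m.sum(),U,V,1e3*q@ex,1e3*q@e[:2])
# carriage/other things unchanged vs s5?
a=cv2.imread('pics/s5.png').astype(int);d=np.abs(a-im).max(2)>60;print('changed px, carriage/bottle/case region',d[185:310,180:330].sum())
"
```

```text
pulled mm -30.123965615995235 0.33880617294266585 61.73759937286377 [-7.21554443  5.83197796  8.55073486] 10.75
12 198.7785588752197 152.24604569420035 571.6410500794215 -236.55870318572806
changed px, carriage/bottle/case region 0
```

The tab is pulled 30.1 mm against a target of about 30.3. In the image its line is at -236.6 and the pointer at -236.8. Nothing else has moved, so I'm handing in.

```bash
python3 -c "
from plant import manip
print(manip.job_done())"
```

```text
the job is handed in; nothing more can be done
None
```

I handed the job in at about 11 s: the carriage was set level with its pointer (within about 0.5 mm) and released, and the shutter was then pulled about 30 mm to its mark (within about 0.3 mm) and is still held; bottle, jar and slide case were never touched, and no verdict came back.

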